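Fit the mixing paddle on the food chopper's drive and hold it down

ROBOT

A 7-joint arm with a two-finger parallel gripper is mounted at the origin on a cart in front of the work surface, level with it; the furniture and walls round the work are solid. World frame = base frame: x ahead of the robot, y to its left, z up, the work surface at z = 0. Lengths are in m, angles in rad, forces in N, time in s.
With the tool pointing down it reaches from about 0.35 to 0.9 m from the base axis. Payload 8.1 kg.
Tool frame: the origin (TCP) lies at the very end of the fingers, on their centre line; the grasp point (between the pads) lies 19 mm behind it (arm.tcp_to_grasp is the z of the grasp point in the tool frame, in m); z points along the fingers, y is the line along which they close (so a half turn about z gives the same grasp; the last joint's range is limited). The gripper opens to 92 mm and grips with 3 to 60 N. Pads are 19 mm wide; open, the fingers measure 130 mm over their backs; the gripper's body (75 mm by 190 mm) begins 47 mm behind the grasp point.
Start: joints at [1.016, 0.434, 0.025, 1.573, -0.012, 1.134, -0.075], TCP at [0.273, -0.562, 0.227] pointing down, gripper open.
Joint ranges: [-2.62, 2.62], [-0.44, 2.09], [-1.27, 1.32], [0.08, 2.57], [-1.32, 4.46], [0.12, 2], [-2.74, 2.74]. Speed limits (rad/s): [2.22, 2.22, 3.01, 3.01, 3.14, 3.14, 3.14].

INTERFACE

Orientations are given as a rotation vector (axis times angle).
In Python, from cell import readout, vision, sign_off, arm gives the robot as it stands. The module is installed in compiled form; this text tells all that it offers.
- The arm moves only by the shell command python3 -m creep 'ROWS' [FORCE]. ROWS is JSON, a list of rows, each a list of 5 numbers: the shift along the tool's x, y, z in units of 4 cm (1.0 is 4 cm), then the turn about the tool's z in units of 4 degrees (1.0 is 4 degrees), then the opening, from 0 (shut) to 1 (fully open). A call has 1 to 12 rows; each row shifts and turns the commanded pose from where the row before left it, along the tool's axes as they then stand; what a row does not reach is not made up. A row lasts 1/8 s, in which the tool goes at most 62.5 mm and 10.7 degrees, less where a joint would pass 70% of its speed; a pose out of reach is approached as far as the arm can. A call with a number of a shift or a turn outside -1 to 1 is refused whole. A call with a gripper value outside its range is refused whole. The fingers move at their own pace and stop on an object; FORCE is the grip in N (left out, the last holds). Time passes only in rows, so rows that do not move let the fingers close. It gives the time, the measured TCP pose, the force, the opening and the grip force at its end, in the units of the state.
- readout.observe(): the state, without advancing time (a new reading comes with each control period).
- vision.get_image(name): name is "scene" or "top" or "wrist"; returns a dict with "pixels" (384x512x3 uint8, blue, green, red), "z_map" (384x512 float32, m along the optical axis (not along the pixel's ray), 0 where there is no reading), "camera_matrix" (3x3 intrinsics, pixels), "position" and "rotation" of the camera in the world. Camera axes: x right, y up, looking along -z (the intrinsics and any distortion apply to the point x, -y, -z); pixel columns grow to the right and rows downward; lengths in m; the calibration is good to about 2 mm. A picture is of the moment at which its call begins.
- sign_off(): hands the job in; it is judged then, once.
The state is a dict: "clock": time; "joints": joint angles; "dq": joint speeds; "joint_efforts": joint torques, N m; "position": TCP position; "ee_rot": TCP orientation; "force": force on the tool from outside, world axes, zero at the start; "ft_torque": the same for the moment, N m; "width": opening from 0.0 (shut) to 1.0 (fully open); "gripper_force": force on a finger pad.
Only numpy, scipy, OpenCV 4.12 (cv2) and the standard library are available. Lean on these libraries where they do the work, as an engineer would, in place of code of your own. Each camera call takes 0.05 s, during which the arm holds its last target. There are 200 camera calls.

TASK

Pick up the blue mixing paddle by its orange grip and set it over the ribbed drive spindle in the food chopper's bowl, turning it until the splines mesh and it slides right down, without forcing it. Then press it down against the red spring collar until the collar is fully down, and finish like that: still gripping the paddle and still pressing, do not let go. Leave the glass, the tin and the spice jar where they stand.

Things in the scene. Friction and masses are not known exactly. Their poses are not given: they have to be found in the camera images.
- paddle_grip (a point): Centre of the paddle's orange grip, a block 44 mm long (x), 20 mm thick (y), 32 mm high (z, up along the paddle's axis). 78 mm above the paddle's underside, 16 mm below its top. Below the grip: a neck 20 mm in diameter and 8 mm high, then the blue hub, 36 mm in diameter, its top 54 mm above the underside.
- paddle_foot (a point): Middle of the paddle's underside, 78 mm below the grip's centre; same axes. The hub is open here: a round mouth 28 mm in diameter and 8 mm deep, then a cross-shaped socket that reaches 48 mm above the underside. Its slots are 8 mm wide and run along the paddle's x and y (along the grip and across it).
- paddle: The mixing paddle, 94 mm tall, 0.09 to 0.14 kg, standing upright on the counter at the start: orange grip on top, blue hub, two blue blades up to 24 mm high that leave the hub's foot along +x and -x and reach out to a radius of 51 mm. Origin in the middle of its underside.
- spindle_top (a point): Tip of the steel drive spindle on the vertical axis of the chopper's bowl, 46 mm above the bowl floor, 100 mm above the counter. The top 12 mm is a round nose 9 mm in diameter, coned at its tip, that enters the paddle's socket at any angle. The spindle turns only against a stiff drag of 0.25 N m.
- spindle_ribs (a point): On the spindle's axis, 12 mm below its tip: top of its four ribs, a cross 24 mm from end to end, ribs 6 mm thick, along this point's x and y. Unless the slots lie over the ribs (about 5 degrees of play; every quarter turn fits) they stop the paddle with its underside 20 mm below the tip. Meshed, it meets the collar 36 mm below the tip; with the collar down it is 42 mm below.
- collar (a joint): Red spring collar, 39 mm wide, round the spindle's foot. 0 = up, its top 10 mm above the bowl floor; 0.006 = fully down (m). Starts to move at 2 N, fully down at 8 N against a hard stop. The paddle's weight alone does not press it down; it springs back when let go.
- chopper: Food chopper, fixed: round grey motor base 160 mm in diameter, 50 mm high, white panel and black dial in front (-x); on it an open clear bowl, floor 54 mm and rim 90 mm above the counter, inside about 140 mm wide at the rim and 118 mm at the floor. Origin: centre of the base's underside; z up.
- glass_1: Bystander: drinking glass, 81 mm wide, 92 mm high, origin at the centre of its underside. Leave alone.
- tin_1: Bystander: flat tin, 63 x 105 x 25 mm, origin at the centre of its underside. Leave alone.
- jar: Bystander: spice jar with a red cap, 45 mm wide, 106 mm high, origin at the centre of its underside. Leave alone.

How it is judged:
By the outcome, as a careful person would: the job done as asked, in the order asked, and still so for the second after the job is handed in, while the arm keeps its last pose, push and grip.
It also fails if it takes over 45 s, if anything falls off the work surface, if the arm or the gripper's body presses on something with over 40 N, if the wrist force passes 120 N, or if a joint passes its speed limit or range.

## Working session

There is one attempt and no reset: what is moved stays moved. The work goes in short steps, Python scripts to look and compute and a shell command to move; the robot and the scene stay as the last step left them, time stands still between calls to the robot, and variables do not carry over. Pictures are saved under pics/ and viewed, at most 10 in all, crops included, and the job is handed in when it is done.

```bash
mkdir -p pics; cat > h.py <<'E'
import numpy as np, cv2
from cell import readout, vision, arm
from scipy.spatial.transform import Rotation as R
def grab(n,save=None):
    d=vision.get_image(n); d['pixels']=np.array(d['pixels'])
    if save: cv2.imwrite('pics/'+save,d['pixels'])
    return d
def rot(d):
    r=np.array(d['rotation'],float); return r if r.shape==(3,3) else R.from_rotvec(r).as_matrix()
def ray(d,u,v):
    K=np.array(d['camera_matrix']); 
    c=np.stack([(np.atleast_1d(u)-K[0,2])/K[0,0],-(np.atleast_1d(v)-K[1,2])/K[1,1],-np.ones(np.size(u))],1)
    return np.array(d['position']),c@rot(d).T
def onplane(d,u,v,z):
    p,r=ray(d,u,v); return p+r*((z-p[2])/r[:,2])[:,None]
def pts(d,m):
    v,u=np.nonzero(m&(d['z_map']>0)); p,r=ray(d,u,v); return p+r*d['z_map'][v,u][:,None]
E
python3 - <<'E'
from h import *
a=grab('scene');b=grab('top');w=grab('wrist')
print({k:(v if k not in('pixels','z_map') else v.shape) for k,v in a.items()}); print(b['position'],b['rotation'],w['position'])
cv2.imwrite('pics/a1.png',np.hstack([cv2.resize(x['pixels'],(400,300)) for x in (a,w)])); cv2.imwrite('pics/a2.png',b['pixels'])
print(readout.observe())
print(arm.tcp_to_grasp)
E
```

```text
{'pixels': (384, 512, 3), 'z_map': (384, 512), 'camera_matrix': array([[381.68151386,   0.        , 261.2671265 ],
       [  0.        , 381.68151386, 194.05979044],
       [  0.        ,   0.        ,   1.        ]]), 'position': array([0.51504095, 0.46169404, 0.90648531]), 'rotation': array([ 0.0941134 , -0.74411127, -2.81125153])}
[0.43172648 0.00629286 1.18408877] [ 0.12699985 -0.14546379 -1.58221289] [ 0.33185306 -0.53396056  0.38335207]
{'clock': 0.15, 'joints': array([ 1.01639167,  0.43507165,  0.02496349,  1.5738974 , -0.01158605,
        1.13399922, -0.0751102 ]), 'dq': array([-8.07052826e-04, -3.34077789e-03, -9.99970288e-06, -3.75390352e-03,
        7.43503353e-04,  8.52700917e-04, -2.53550184e-03]), 'joint_efforts': array([ 2.47275049e-03, -6.68263865e+01,  9.85922925e-01, -3.14692783e+01,
       -6.05981494e-02,  3.94929922e-02,  7.21348442e-05]), 'position': array([ 0.27265379, -0.5619514 ,  0.22611612]), 'ee_rot': array([-3.06065734e+00, -7.03313936e-01,  6.15471804e-04]), 'force': array([ 0.1713243 ,  0.01253044, -0.93647961]), 'ft_torque': array([-0.00501299,  0.01533975,  0.00348083]), 'gripper_force': 0.0, 'width': 1.0020378490296964}
-0.0188
```

View pics/a1.png

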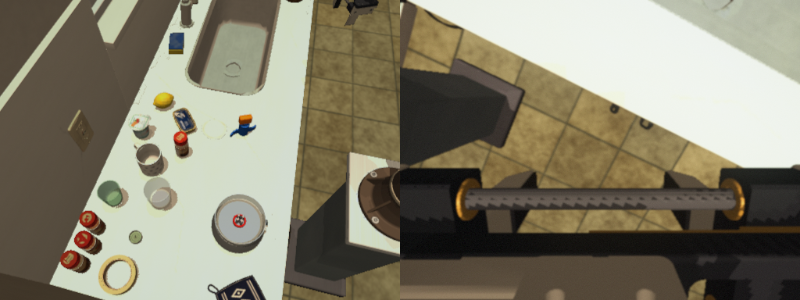

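View pics/a2.png

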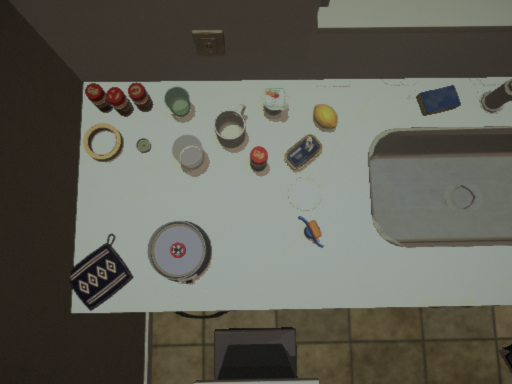

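The scene view shows the paddle at about (310,162) and the chopper at about (307,283) in full-size pixels. In the top view the paddle is at (312,231) with its blades running diagonally, and the chopper is at (179,250). The jar, tin and glass stand further back.

```bash
cat > m.py <<'E'
from h import *
def orange(d):
    h=cv2.cvtColor(d['pixels'],cv2.COLOR_BGR2HSV); return cv2.inRange(h,(5,150,120),(20,255,255))>0
def blue(d):
    h=cv2.cvtColor(d['pixels'],cv2.COLOR_BGR2HSV); return cv2.inRange(h,(100,120,40),(125,255,255))>0
def red(d):
    h=cv2.cvtColor(d['pixels'],cv2.COLOR_BGR2HSV); return (cv2.inRange(h,(0,150,80),(4,255,255))|cv2.inRange(h,(172,150,80),(180,255,255)))>0
def box(m,x0,x1,y0,y1):
    k=np.zeros_like(m);k[y0:y1,x0:x1]=m[y0:y1,x0:x1];return k
E
python3 - <<'E'
from m import *
C={}
for n,bp,bc in (('scene',(280,340,135,185),(285,330,260,300)),('top',(290,335,210,255),(160,200,230,270))):
    d=grab(n)
    for nm,f,b in (('or',orange,bp),('blue',blue,bp),('red',red,bc)):
        m=box(f(d),*b); v,u=np.nonzero(m)
        P=pts(d,m); print(n,nm,m.sum(),u.mean().round(1),v.mean().round(1),'pts med',np.median(P,0).round(4),'zmax',np.percentile(P[:,2],[5,95]).round(4))
        rect=cv2.minAreaRect(np.stack([u,v],1).astype(np.float32)); print('  rect',rect)
        C[n,nm]=ray(d,u.mean(),v.mean())
        if nm=='or':
            T=P[P[:,2]>np.percentile(P[:,2],90)-.006]; xy=T[:,:2]; r=cv2.minAreaRect(xy.astype(np.float32)*1000); print('  top rect mm',r, len(T))
        if nm=='blue':
            q=P[P[:,2]<.03][:,:2]; 
            w=np.linalg.svd(q-q.mean(0))[2][0]; print('  blade dir deg',np.degrees(np.arctan2(w[1],w[0])),q.mean(0))
for nm in('or','red'):
    (p,r),(q,s)=C['scene',nm],C['top',nm]; r=r[0];s=s[0]
    t=np.linalg.lstsq(np.stack([r,-s],1),q-p,rcond=None)[0]; print(nm,p+r*t[0],q+s*t[1])
E
```

```text
scene or 100 313.8 150.1 pts med [ 0.5258 -0.1485  0.0941] zmax [0.0893 0.0972]
  rect ((313.8699645996094, 150.08999633789062), (6.363961219787598, 16.12203598022461), 81.8698959350586)
  top rect mm ((525.1737670898438, -149.9248504638672), (40.663421630859375, 20.059988021850586), 25.13101577758789) 92
scene blue 228 311.1 165.8 pts med [ 0.5234 -0.1379  0.0272] zmax [0.0096 0.0571]
  rect ((310.443603515625, 166.09727478027344), (13.847979545593262, 31.81292724609375), 86.42366790771484)
  blade dir deg 31.038065214520913 [ 0.5262111  -0.14326506]
scene red 83 305.4 283.8 pts med [0.4811 0.1991 0.0641] zmax [0.0577 0.0662]
  rect ((306.0, 282.5), (15.0, 16.0), 90.0)
top or 95 314.2 228.6 pts med [ 0.5255 -0.1498  0.0932] zmax [0.0901 0.0965]
  rect ((314.3999938964844, 228.80001831054688), (16.099689483642578, 6.260990142822266), 63.43495178222656)
  top rect mm ((523.9421997070312, -150.0681610107422), (39.67757797241211, 15.046557426452637), 24.242860794067383) 87
top blue 39 308.9 231.7 pts med [ 0.5193 -0.1392  0.0519] zmax [0.0147 0.0555]
  rect ((309.5153503417969, 232.1696014404297), (36.914005279541016, 5.093867778778076), 55.784297943115234)
  blade dir deg -147.57499755709478 [ 0.52409928 -0.1503083 ]
top red 40 178.2 249.9 pts med [0.4785 0.1908 0.0635] zmax [0.0595 0.0663]
  rect ((177.5, 249.5), (13.0, 13.0), 90.0)
or [ 0.52569322 -0.15019026  0.09176338] [ 0.52468791 -0.15007116  0.09166078]
red [0.4800824  0.19280203 0.04981245] [0.4794774  0.19290688 0.04980423]
```

```bash
cat > go.py <<'E'
import sys
from h import *
def plan(x,y,z,yaw=None):
    s=readout.observe(); Rm=R.from_rotvec(s['ee_rot']).as_matrix(); p=np.array(s['position'])
    cur=np.degrees(np.arctan2(Rm[1,0],Rm[0,0]))
    d=Rm.T@(np.array([x,y,z])-p)/.04
    print('pos',p.round(4),'yaw',cur.round(2),'tilt',Rm[:,2].round(4),'F',np.round(s['force'],2),'t',s['clock'],'units',d.round(3),'' if yaw is None else ('turn about tool z units',round(-(yaw-cur)/4,2)))
if __name__=='__main__': plan(*map(float,sys.argv[1:]))
E
python3 go.py 0.42 0.165 0.26
python3 -c "
from h import *
w=grab('wrist');Rm=R.from_rotvec(readout.observe()['ee_rot']).as_matrix();print(Rm.T@rot(w));print(Rm.T@(w['position']-readout.observe()['position']),w['camera_matrix'])"
```

```text
pos [ 0.2727 -0.5621  0.2264] yaw 25.88 tilt [-3.e-04  6.e-04 -1.e+00] F [-0.14  0.86 -0.86] t 0.25 units [ 11.247 -14.748  -0.831] 
[[-9.56385962e-04  9.69780650e-01  2.43976590e-01]
 [ 9.99999189e-01  1.13258426e-03 -5.81912855e-04]
 [-8.40651872e-04  2.43975835e-01 -9.69780947e-01]]
[ 0.0654583   0.0004779  -0.15725582] [[296.79151421   0.         256.05830658]
 [  0.         296.79151421 192.27008601]
 [  0.           0.           1.        ]]
```

```bash
python3 -m creep '[[0.4,-0.5,-0.1,0,1],[0.73,-0.92,0,0,1],[0.73,-0.92,0,0,1],[0.73,-0.92,0,0,1],[0.73,-0.92,0,0,1],[0.73,-0.92,0,0,1],[0.73,-0.92,0,0,1],[0.73,-0.92,0,0,1],[0.73,-0.92,0,0,1],[0.73,-0.92,0,0,1],[0.73,-0.92,0,0,1],[0.73,-0.92,0,0,1]]'; python3 go.py 0.435 0.172 0.25
```

```text
clock: 1.8
position: [0.391, -0.0315, 0.231]
ee_rot: [3.061, 0.703, 0.001]
force: [0.1, -0.5, -0.2]
width: 1.0
gripper_force: 0.0
pos [ 0.391  -0.0315  0.231 ] yaw 25.87 tilt [ 7.e-04 -3.e-04 -1.e+00] F [ 0.06 -0.52 -0.2 ] t 1.8 units [ 3.211 -4.098 -0.477]
```

```bash
python3 -m creep '[[0.7,-0.9,-0.1,0,1],[0.7,-0.9,-0.1,0,1],[0.7,-0.9,-0.1,0,1],[0.7,-0.9,-0.1,0,1],[0.4,-0.5,-0.1,0,1],[0,0,0,0,1],[0,0,0,0,1]]'; python3 go.py 0.435 0.172 0.25; python3 - <<'E'
from m import *
d=grab('wrist'); np.savez('w1.npz',**d)
cv2.imwrite('pics/w1.png',d['pixels'])
E
```

```text
clock: 2.68
position: [0.4342, 0.1696, 0.2505]
ee_rot: [3.061, 0.703, -0.001]
force: [-0.3, 0.1, -0.7]
width: 1.004
gripper_force: 0.0
pos [0.4342 0.1696 0.2505] yaw 25.85 tilt [-5.e-04 -8.e-04 -1.e+00] F [-0.34  0.07 -0.71] t 2.675 units [ 0.045 -0.046  0.011]
```

View pics/w1.png

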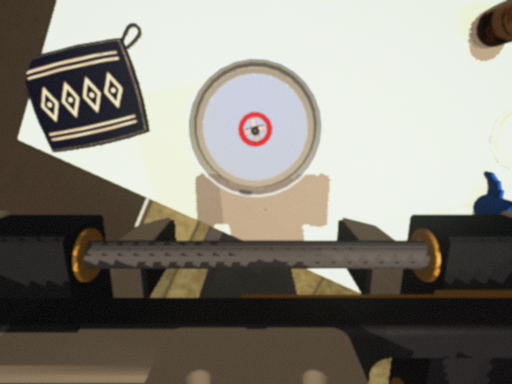

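The wrist view shows the chopper from above: red collar ring centred at about (255,129) with the spindle in it, though the ribs are too small to read. I'll go closer.

```bash
python3 -m creep '[[0,0,0.6,0,1],[0,0,0.9,0,1],[0,0,0.8,0,1],[0,0,0.3,0,1],[0,0,0,0,1],[0,0,0,0,1],[0,0,0,0,1]]'; python3 - <<'E'
from m import *
d=grab('wrist'); np.savez('w2.npz',**d)
im=d['pixels'][60:180,190:320]
cv2.imwrite('pics/w2.png',cv2.resize(im,None,fx=4.5,fy=4.5,interpolation=cv2.INTER_CUBIC))
for f in('w1.npz','w2.npz'):
    e=dict(np.load(f)); m=box(red(e),190,330,50,200); v,u=np.nonzero(m); c=max(cv2.findContours(m.astype(np.uint8),0,1)[0],key=len); el=cv2.fitEllipse(c); print(m.sum(),el, onplane(e,*el[0],.064))
P=pts(d,m); print(np.median(P,0))
a,b=[ray(e,*x) for e,x in ()] if 0 else (0,0)
E
```

```text
clock: 3.6
position: [0.4351, 0.1708, 0.1477]
ee_rot: [-3.062, -0.703, -0.003]
force: [-0.7, -0.2, 0.4]
width: 1.003
gripper_force: 0.0
299 ((254.73614501953125, 128.85487365722656), (30.921733856201172, 31.944007873535156), 178.288330078125) [[0.48157033 0.19319458 0.064     ]]
681 ((255.1515655517578, 135.2166748046875), (44.90918731689453, 45.82455825805664), 175.68678283691406) [[0.48180648 0.19339784 0.064     ]]
[0.48212809 0.19356902 0.06323528]
```

View pics/w2.png

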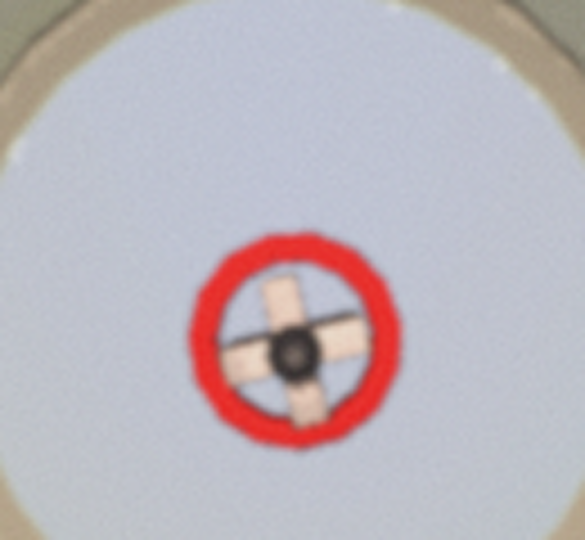

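The crop shows the red collar ring at about (295,340) and the beige rib cross, tilted roughly 10° in the image. The dark nose tip is at (295,353).

```bash
cat > ribs.py <<'E'
from m import *
d=dict(np.load('w2.npz')); h=cv2.cvtColor(d['pixels'],cv2.COLOR_BGR2HSV)
m=box((cv2.inRange(h,(0,15,140),(25,90,255))>0),190,320,60,180)
yy,xx=np.mgrid[:384,:512]; m&=np.hypot(xx-255,yy-137)<19
v,u=np.nonzero(m); P=pts(d,m); print(m.sum(),np.percentile(P[:,2],[5,50,95]).round(4))
Q=onplane(d,u,v,.088)[:,:2]; r=cv2.minAreaRect((Q*1000).astype(np.float32)); print('centroid',Q.mean(0),r)
c=Q.mean(0)
for _ in range(5):
    z=(Q-c)@[1,1j]; w=(abs(z)>.005)
    th=np.angle((abs(z[w])**2*np.exp(4j*np.angle(z[w]))).sum())/4
    q=(z*np.exp(-1j*th)); # symmetric extents
    A=q[(abs(q.imag)<.004)].real;B=q[(abs(q.real)<.004)].imag
    o=(np.percentile(A,1)+np.percentile(A,99))/2+1j*(np.percentile(B,1)+np.percentile(B,99))/2
    o*=np.exp(1j*th); c=c+[o.real,o.imag]
print('centre',c,'angle mod 90',np.degrees(th)%90,'extents',A.min(),A.max(),B.min(),B.max())
dk=box(h[:,:,2]<90,245,266,128,150); v,u=np.nonzero(dk); print('dark',dk.sum(),u.mean(),v.mean(),onplane(d,u.mean(),v.mean(),.097))
E
python3 ribs.py; python3 go.py 0.525 -0.150 0.16 28
```

```text
358 [0.0791 0.0873 0.0885]
centroid [0.48188976 0.19346637] ((481.3634338378906, 193.33209228515625), (20.375057220458984, 19.6568660736084), 86.02342224121094)
centre [0.48176225 0.19314419] angle mod 90 39.48475337195005 extents -0.011779615870299411 0.011657548699544856 -0.012157702551792228 0.011959545555369606
dark 82 255.1951219512195 138.15853658536585 [[0.48166899 0.19323652 0.097     ]]
pos [0.4349 0.1707 0.1476] yaw 25.87 tilt [ 1.6e-03  4.0e-04 -1.0e+00] F [ 0.31 -0.12 -0.14] t 3.65 units [-1.472  8.197 -0.31 ] ('turn about tool z units', np.float64(-0.53))
```

```bash
python3 -m creep '[[-0.2,0.5,-0.4,0,1],[-0.25,0.9,-0.4,0,1],[-0.3,0.9,-0.4,0,1],[-0.3,0.9,0,0,1],[-0.3,0.9,0,0,1],[-0.3,0.9,0,0,1],[-0.3,0.9,0,0,1],[-0.3,0.9,0,0,1],[-0.3,0.9,0,0,1],[-0.15,0.5,0,0,1],[0,0,0,0,1],[0,0,0,0,1]]'; cat > pad.py <<'E'
from m import *
import sys
d=grab('wrist',sys.argv[1]); m=orange(d); n,l,st,ce=cv2.connectedComponentsWithStats(m.astype(np.uint8)); i=1+np.argmax(st[1:,4]); m=l==i
v,u=np.nonzero(m);P=pts(d,m); zt=np.percentile(P[:,2],90);print(m.sum(),ce[i],'ztop',zt)
T=m.copy(); Z=np.zeros(m.shape); vv,uu=np.nonzero(m&(d['z_map']>0)); Z[vv,uu]=P[:,2]; T=Z>zt-.004
v,u=np.nonzero(T); Q=onplane(d,u,v,zt)[:,:2]*1000; print('rect',cv2.minAreaRect(Q.astype(np.float32)),'mean',Q.mean(0)); 
w=np.linalg.svd(Q-Q.mean(0))[2][0]; print('dir',np.degrees(np.arctan2(w[1],w[0])))
b=blue(d); v,u=np.nonzero(b&(d['z_map']>0)); B=pts(d,b); k=(np.hypot(*(B[:,:2]-Q.mean(0)/1000).T)<.07)&(B[:,2]<.03)
q=B[k][:,:2]
w=np.linalg.svd(q-q.mean(0))[2][0]; print('blades',k.sum(),q.mean(0),np.degrees(np.arctan2(w[1],w[0])),B[k][:,2].min())
E
python3 pad.py w3.png; python3 go.py 0.48 -0.172 0.19
```

```text
clock: 5.15
position: [0.4804, -0.1706, 0.1949]
ee_rot: [-3.061, -0.705, -0.001]
force: [-0.2, 0.3, -0.4]
width: 0.997
gripper_force: 0.0
1007 [258.43098312 135.36146971] ztop 0.09399901819478249
rect ((526.7781372070312, -151.04673767089844), (41.56400680541992, 17.801979064941406), 23.57509994506836) mean [ 527.08807214 -151.02389343]
dir -156.4492826974205
blades 123 [ 0.5355753  -0.14625379] -147.5742495828867 0.013782865588462645
pos [ 0.4804 -0.1704  0.195 ] yaw 25.98 tilt [ 3.e-04  4.e-04 -1.e+00] F [-0.65 -0.28  0.46] t 5.2 units [-0.028  0.032  0.124]
```

View pics/w3.png

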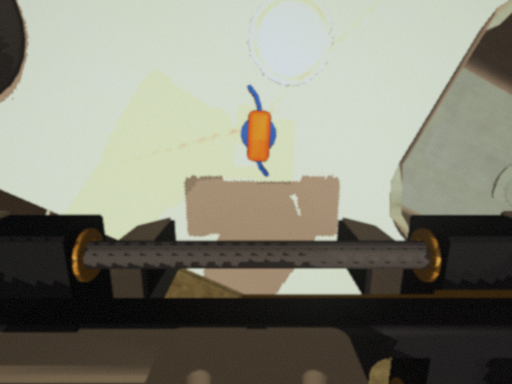

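The wrist view shows the grip upright at (258,135), with clear counter around it for the fingers.

```bash
python3 go.py 0.5268 -0.151 0.0605 23.6; python3 -m creep '[[0.4,0,0,0.3,1],[0.6,0.03,0,0.3,1],[0.25,0,0,0,1],[0,0,0,0,1],[0,0,0,0,1]]'; python3 go.py 0.5268 -0.151 0.0605 23.6
```

```text
pos [ 0.4804 -0.1704  0.195 ] yaw 25.98 tilt [ 3.e-04  4.e-04 -1.e+00] F [-0.65 -0.28  0.46] t 5.2 units [1.253 0.073 3.362] ('turn about tool z units', np.float64(0.59))
clock: 5.82
position: [0.5255, -0.152, 0.1946]
ee_rot: [3.076, 0.64, -0.001]
force: [0.2, -0.5, -0.4]
width: 1.001
gripper_force: 0.0
pos [ 0.5255 -0.152   0.1946] yaw 23.49 tilt [-7.e-04 -3.e-04 -1.e+00] F [ 0.17 -0.53 -0.4 ] t 5.825 units [ 0.043 -0.01   3.353] ('turn about tool z units', np.float64(-0.03))
```

```bash
python3 -m creep '[[0.04,-0.01,0.5,0,1],[0,0,0.8,0,0.8],[0,0,0.8,0,0.6],[0,0,0.7,0,0.5],[0,0,0.4,0,0.5],[0,0,0.12,0,0.5],[0,0,0,0,0.5],[0,0,0,0,0.5]]' 30; python3 go.py 0.5268 -0.151 0.0605 23.6
```

```text
clock: 6.82
position: [0.5282, -0.151, 0.0629]
ee_rot: [3.075, 0.639, 0.002]
force: [-0.3, 0.2, 0.5]
width: 0.499
gripper_force: 0.0
pos [ 0.5282 -0.151   0.0629] yaw 23.48 tilt [ 1.5e-03 -4.0e-04 -1.0e+00] F [-0.34  0.23  0.47] t 6.825 units [-0.032 -0.014  0.059] ('turn about tool z units', np.float64(-0.03))
```

```bash
python3 -m creep '[[-0.03,0,0.05,0,0.4],[0,0,0,0,0.3],[0,0,0,0,0.2],[0,0,0,0,0.1],[0,0,0,0,0],[0,0,0,0,0],[0,0,0,0,0]]' 35; python3 go.py 0.5268 -0.151 0.0605 23.6
```

```text
clock: 7.7
position: [0.5264, -0.1513, 0.0599]
ee_rot: [-3.076, -0.639, 0.0]
force: [0.7, -0.2, 0.7]
width: 0.216
gripper_force: 35.0
pos [ 0.5264 -0.1513  0.0599] yaw 23.48 tilt [-1.e-04 -0.e+00 -1.e+00] F [ 0.73 -0.19  0.66] t 7.7 units [ 0.012 -0.004 -0.015] ('turn about tool z units', np.float64(-0.03))
```

```bash
python3 -m creep '[[0,0,-0.3,0,0],[0,0,-0.6,0,0],[0,0,-0.9,0,0],[0,0,-0.9,0,0],[0,0,-0.7,0,0],[0,0,-0.2,0,0],[0,0,0,0,0]]'; python3 go.py 0.4817 0.1932 0.20 39.5
```

```text
clock: 8.57
position: [0.5264, -0.1514, 0.204]
ee_rot: [3.076, 0.639, 0.001]
force: [-0.4, -0.4, -1.2]
width: 0.221
gripper_force: 35.0
pos [ 0.5264 -0.1514  0.204 ] yaw 23.47 tilt [ 4.e-04 -3.e-04 -1.e+00] F [-0.45 -0.38 -1.23] t 8.575 units [ 2.406 -8.347  0.098] ('turn about tool z units', np.float64(-4.01))
```

```bash
python3 -m creep '[[0.1,-0.4,0,0,0],[0.23,-0.8,0,0,0],[0.24,-0.84,0,0,0],[0.24,-0.84,0,0,0],[0.24,-0.84,0,0,0],[0.24,-0.84,0,0,0],[0.24,-0.84,0,0,0],[0.24,-0.84,0,0,0],[0.24,-0.84,0,0,0],[0.24,-0.8,0,0,0],[0.16,-0.5,0,0,0],[0,0,0,0,0]]'; python3 -m creep '[[0,0,0,-0.6,0],[0,0,0,-1,0],[0,0,0,-1,0],[0,0,0,-0.9,0],[0,0,0,-0.5,0],[0,0,0,0,0],[0,0,0,0,0]]'; python3 go.py 0.4817 0.1932 0.20 39.5; python3 - <<'E'
from m import *
w=grab('wrist');t=grab('top');s=grab('scene')
cv2.imwrite('pics/c1.png',np.hstack([cv2.resize(w['pixels'],(400,300)),cv2.resize(s['pixels'][230:330,250:383],(400,300),interpolation=cv2.INTER_CUBIC)]))
for n,d in(('top',t),('scene',s),('w',w)):
    for nm,m in(('or',orange(d)),('bl',blue(d))):
        P=pts(d,m); k=(np.hypot(P[:,0]-.4817,P[:,1]-.1932)<.07)&(P[:,2]>.12)
        if k.sum()>5: 
            Q=P[k]; print(n,nm,k.sum(),cv2.minAreaRect((Q[:,:2]*1000).astype(np.float32)),np.percentile(Q[:,2],[2,98]).round(4))
            if nm=='bl':
                q=Q[Q[:,2]<Q[:,2].min()+.03][:,:2];x=np.linalg.svd(q-q.mean(0))[2][0];print(np.degrees(np.arctan2(x[1],x[0])))
E
```

```text
clock: 10.07
position: [0.4795, 0.197, 0.203]
ee_rot: [-3.074, -0.646, 0.003]
force: [-1.2, -1.1, -1.6]
width: 0.215
gripper_force: 35.0
clock: 10.95
position: [0.4812, 0.1943, 0.2038]
ee_rot: [2.957, 1.059, -0.0]
force: [0.2, -0.3, -0.8]
width: 0.217
gripper_force: 35.0
pos [0.4812 0.1943 0.2038] yaw 39.42 tilt [-2.e-04 -2.e-04 -1.e+00] F [ 0.15 -0.33 -0.77] t 10.95 units [-0.009  0.029  0.094] ('turn about tool z units', np.float64(-0.02))
top bl 8 ((453.22344970703125, 165.73500061035156), (13.411919593811035, 2.180623769760132), 66.91439819335938) [0.159  0.1661]
69.01908155727791
scene or 8 ((488.54052734375, 221.0772705078125), (11.079739570617676, 55.328216552734375), 14.904145240783691) [0.2362 0.2933]
scene bl 131 ((489.4888000488281, 221.81858825683594), (41.86439514160156, 36.085968017578125), 67.9493179321289) [0.1509 0.2744]
-151.32298799506216
w or 2214 ((488.80096435546875, 199.2955322265625), (51.65591049194336, 24.599502563476562), 40.354339599609375) [0.2208 0.29  ]
w bl 948 ((503.91375732421875, 213.3544921875), (41.48489761352539, 29.728498458862305), 41.31834030151367) [0.1518 0.1971]
-124.90053811980998
```

View pics/c1.png

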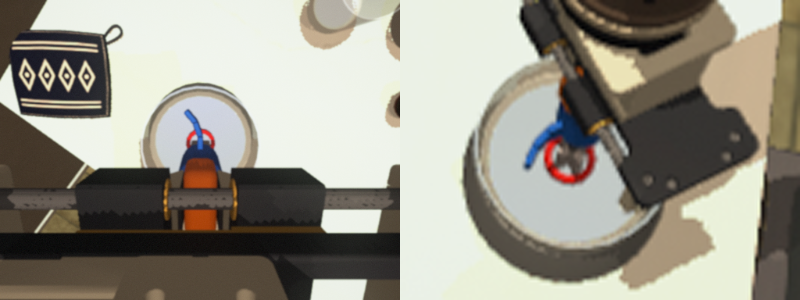

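The paddle hangs upright and centred in the grip, at about (200,195) in the left image, with the spindle and collar below it. I'll descend gently.

```bash
python3 -m creep '[[0,0.03,0.3,0,0],[0,0,0.4,0,0],[0,0,0.3,0,0],[0,0,0.2,0,0],[0,0,0.1,0,0],[0,0,0.1,0,0],[0,0,0,0,0],[0,0,0,0,0]]'; python3 go.py 0.4817 0.1932 0.14 39.5;  python3 -m creep '[[0,0,0.05,0,0],[0,0,0.05,0,0],[0,0,0.05,0,0],[0,0,0,0,0],[0,0,0,0,0]]'; python3 go.py 0.4817 0.1932 0.14 39.5
```

```text
clock: 12.1
position: [0.4823, 0.1937, 0.1482]
ee_rot: [-2.957, -1.061, -0.001]
force: [0.1, 0.2, -1.1]
width: 0.219
gripper_force: 35.0
pos [0.4823 0.1937 0.1482] yaw 39.48 tilt [ 5.e-04  2.e-04 -1.e+00] F [ 0.14  0.22 -1.07] t 12.1 units [-0.02   0.001  0.205] ('turn about tool z units', np.float64(-0.0))
clock: 12.72
position: [0.4821, 0.1936, 0.1419]
ee_rot: [-2.957, -1.061, 0.0]
force: [-0.2, -1.1, -1.6]
width: 0.217
gripper_force: 35.0
pos [0.4821 0.1936 0.1419] yaw 39.48 tilt [-0. -0. -1.] F [-0.23 -1.12 -1.55] t 12.725 units [-0.014  0.002  0.048] ('turn about tool z units', np.float64(-0.0))
```

```bash
python3 -m creep '[[0,0,0.05,0,0],[0,0,0.05,0,0],[0,0,0,0,0]]'; python3 go.py 0.4817 0.1932 0.124 39.5;  python3 -m creep '[[0,0,0.04,0,0],[0,0,0.04,0,0],[0,0,0,0,0]]'; python3 go.py 0.4817 0.1932 0.124 39.5
```

```text
clock: 13.1
position: [0.4819, 0.1935, 0.1377]
ee_rot: [2.957, 1.061, -0.001]
force: [-0.5, -0.0, -1.0]
width: 0.218
gripper_force: 35.0
pos [0.4819 0.1935 0.1377] yaw 39.48 tilt [-4.e-04 -2.e-04 -1.e+00] F [-0.5  -0.02 -1.01] t 13.1 units [-0.01   0.002  0.342] ('turn about tool z units', np.float64(-0.0))
clock: 13.48
position: [0.482, 0.1935, 0.1346]
ee_rot: [2.957, 1.061, -0.0]
force: [-0.2, 0.5, -1.0]
width: 0.217
gripper_force: 35.0
pos [0.482  0.1935 0.1346] yaw 39.48 tilt [-2.e-04 -1.e-04 -1.e+00] F [-0.15  0.47 -0.98] t 13.475 units [-0.012  0.002  0.264] ('turn about tool z units', np.float64(-0.01))
```

No resistance 5 mm past the unmeshed stop height, so the splines have meshed. I'll keep lowering.

```bash
python3 -m creep '[[0,0,0.07,0,0],[0,0,0.07,0,0],[0,0,0.06,0,0],[0,0,0,0,0],[0,0,0,0,0]]'; python3 go.py 0.4817 0.1932 0.118 39.5;  python3 -m creep '[[0,0,0.06,0,0],[0,0,0.06,0,0],[0,0,0,0,0],[0,0,0,0,0]]'; python3 go.py 0.4817 0.1932 0.118 39.5
```

```text
clock: 14.1
position: [0.4821, 0.1936, 0.1268]
ee_rot: [-2.957, -1.061, -0.0]
force: [0.0, 0.8, -1.5]
width: 0.214
gripper_force: 35.0
pos [0.4821 0.1936 0.1268] yaw 39.48 tilt [ 1.e-04  1.e-04 -1.e+00] F [ 0.03  0.79 -1.55] t 14.1 units [-0.016  0.001  0.219] ('turn about tool z units', np.float64(-0.01))
clock: 14.6
position: [0.4822, 0.1937, 0.1221]
ee_rot: [2.957, 1.061, 0.001]
force: [-1.0, 0.5, 2.3]
width: 0.214
gripper_force: 35.0
pos [0.4822 0.1937 0.1221] yaw 39.48 tilt [ 3.e-04  1.e-04 -1.e+00] F [-0.96  0.45  2.31] t 14.6 units [-0.018  0.001  0.103] ('turn about tool z units', np.float64(-0.0))
```

```bash
python3 -m creep '[[0,0,0.04,0,0],[0,0,0.04,0,0],[0,0,0.03,0,0],[0,0,0,0,0],[0,0,0,0,0]]' 50; python3 go.py 0.4817 0.1932 0.117 39.5;  python3 -m creep '[[0,0,0.03,0,0],[0,0,0,0,0],[0,0,0,0,0]]'; python3 go.py 0.4817 0.1932 0.117 39.5
```

```text
clock: 15.22
position: [0.4823, 0.1937, 0.1178]
ee_rot: [2.957, 1.061, 0.001]
force: [-1.5, 0.0, 7.9]
width: 0.215
gripper_force: 50.0
pos [0.4823 0.1937 0.1178] yaw 39.48 tilt [ 6.e-04  1.e-04 -1.e+00] F [-1.48  0.02  7.9 ] t 15.225 units [-0.02   0.001  0.021] ('turn about tool z units', np.float64(-0.0))
clock: 15.6
position: [0.4824, 0.1939, 0.1177]
ee_rot: [2.956, 1.061, 0.002]
force: [-4.2, -2.5, 19.2]
width: 0.216
gripper_force: 50.0
pos [0.4824 0.1939 0.1177] yaw 39.48 tilt [ 1.4e-03 -1.0e-04 -1.0e+00] F [-4.16 -2.54 19.18] t 15.6 units [-0.025  0.001  0.017] ('turn about tool z units', np.float64(-0.0))
```

```bash
python3 -m creep '[[0,0,0,0,0],[0,0,0,0,0],[0,0,0,0,0],[0,0,0,0,0],[0,0,0,0,0],[0,0,0,0,0],[0,0,0,0,0],[0,0,0,0,0]]'; python3 - <<'E'
from m import *
w=grab('wrist');s=grab('scene')
cv2.imwrite('pics/f1.png',np.hstack([cv2.resize(w['pixels'],(400,300)),cv2.resize(s['pixels'][230:330,250:383],(400,300),interpolation=cv2.INTER_CUBIC)]))
E
python3 go.py 0.4817 0.1932 0.117 39.5
```

```text
clock: 16.6
position: [0.4824, 0.1939, 0.1177]
ee_rot: [2.956, 1.061, 0.002]
force: [-3.6, -1.6, 20.1]
width: 0.212
gripper_force: 50.0
pos [0.4824 0.1939 0.1177] yaw 39.48 tilt [ 0.0014 -0.     -1.    ] F [-4.3  -2.1  19.65] t 16.7 units [-0.025  0.002  0.016] ('turn about tool z units', np.float64(-0.0))
```

View pics/f1.png

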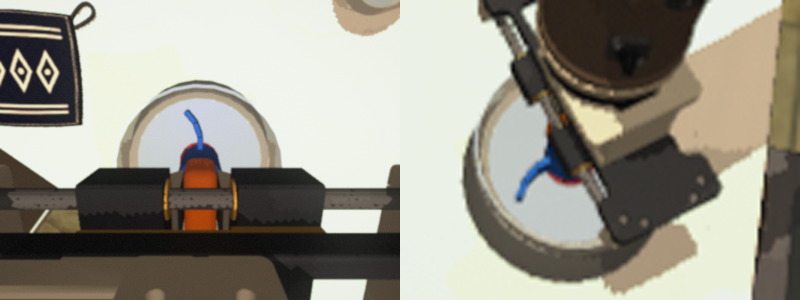

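The paddle sits low in the bowl, with its hub covering the collar at about (568,155) in the right image. The push is steady at about 20 N and the tool height hasn't changed.

```bash
python3 -c "
from cell import sign_off
print(sign_off())"
```

```text
the job is handed in; nothing more can be done
None
```

The job is handed in at about 16.7 s: the paddle is meshed on the spindle and still gripped at 50 N, and it is pressing the collar against its hard stop with about 20 N. The glass, tin and jar were not touched.

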